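Sort the small wares back to their trays after service

ROBOT

A 6-joint arm with a two-finger parallel gripper is mounted at the origin on the work surface. World frame = base frame: x ahead of the robot, y to its left, z up, the work surface at z = 0. Lengths are in m, angles in rad, forces in N, time in s.
With the tool pointing down it reaches from about 0.275 to 0.775 m from the base axis. Payload 14.6 kg.
Tool frame: the origin (TCP) lies at the very end of the fingers, on their centre line; the grasp point (between the pads) lies 19 mm behind it; z points along the fingers, y is the line along which they close (so a half turn about z gives the same grasp; the last joint's range is limited). The gripper opens to 85 mm and grips with 20 to 120 N. Pads are 22 mm wide; open, the fingers measure 114 mm over their backs; the gripper's body (76 mm by 85 mm) begins 54 mm behind the grasp point. The pads swing forward as they close: fully open they stand 13 mm farther back than shut.
Start: joints at [-1.404, 0.263, -0.048, 1.259, 0, 1.415], TCP at [0.166, -0.498, 0.231] pointing down, gripper open.
Joint ranges: [-2.65, 2.65], [-0.89, 1.7], [-1.18, 1.37], [-2.13, 2.11], [-1.35, 1.29], [-3.14, 3.14]. Speed limits (rad/s): [1.89, 1.89, 2.57, 2.79, 3.14, 3.14].

INTERFACE

Orientations are given as a unit quaternion [x, y, z, w].
In Python, from plant import arm gives the robot as it stands. The module is installed in compiled form; this text tells all that it offers.
- The arm moves only by the shell command python3 -m inch 'ROWS' [FORCE]. ROWS is a JSON object of lists of equal length, an entry for each row: "offset": the shift along the tool's x, y, z in m, a list of three; "turn": the turn, a rotation vector about the tool's x, y, z in degrees, a list of three; "hand": the finger opening in m, from 0 to 0.0854. A call has 1 to 20 rows; each row shifts and turns the commanded pose from where the row before left it, along the tool's axes as they then stand; what a row does not reach is not made up. A row lasts 1/10 s, in which the tool goes at most 50 mm and 8.59 degrees, less where a joint would pass 70% of its speed; a pose out of reach is approached as far as the arm can. A call with a gripper value outside its range is refused whole. The fingers move at their own pace and stop on an object; FORCE is the grip in N (left out, the last holds). Time passes only in rows, so rows that do not move let the fingers close. It gives the time, the measured TCP pose, the force, the opening and the grip force at its end, in the units of the state.
- arm.state(): the state, without advancing time (a new reading comes with each control period).
- arm.capture(name): name is "scene" or "top" or "wrist"; returns a dict with "frame" (384x512x3 uint8, blue, green, red), "mtx" (3x3 intrinsics, pixels), "R" (3x3) and "t" (3): a world point X has camera coordinates R X + t; the wrist camera has in their place "T_tool_cam" (4x4, takes a point from camera to tool coordinates, whose origin is the TCP and whose axes are the flange's). Camera axes: x right, y down, z forward; pixel columns grow to the right and rows downward; lengths in m; the calibration is good to about 2 mm. A picture is of the moment at which its call begins: read the wrist's pose just before it. There is no depth.
- arm.sign_off(): hands the job in; it is judged then, once.
The state is a dict: "t": time; "joint_pos": joint angles; "qvel": joint speeds; "joint_torque": joint torques, N m; "tcp_pos": TCP position; "ee_rot": TCP orientation; "ft_force": force on the tool from outside, world axes, zero at the start; "torque": the same for the moment, N m; "width": finger opening in m; "grip_force": force on a finger pad.
Only numpy, scipy, OpenCV 4.12 (cv2) and the standard library are available. Lean on these libraries where they do the work, as an engineer would, in place of code of your own. Each camera call takes 0.05 s, during which the arm holds its last target. There are 200 camera calls.

TASK

Sort the small wares on the counter back to where they belong: stand the two sauce cups side by side in the rectangular tray, stand the two salt shakers on the round tray, and lay the kitchen timer face up in the middle of the rubber mat with its long side along the mat's long side. Everything must end up upright and fully inside its tray or on its mat, without knocking a cup or shaker over on the way, and leave the oil bottle and the jar of spoons where they stand.

Things in the scene. Friction and masses are not known exactly. Their poses are not given: they have to be found in the camera images.
- cup_a_c (a point): white ceramic sauce cup, round and open at the top, 56 mm across the mouth narrowing to 54 mm near the foot, 50 mm tall, 3 mm wall, about 120 g, standing upright on the counter; this point is its centre, 25 mm above its underside. z is up along its axis. The two cups are alike and either may take either place.
- cup_b_c (a point): the second white ceramic sauce cup, round and open at the top, 56 mm across the mouth narrowing to 54 mm near the foot, 50 mm tall, 3 mm wall, about 120 g, standing upright on the counter; this point is its centre, 25 mm above its underside. z is up along its axis. The two cups are alike and either may take either place.
- shaker_a_c (a point): steel salt shaker, a closed cylinder 44 mm in diameter and 64 mm tall with a darker bevelled cap (cap top 28 mm across) with small dark holes, about 140 g, standing upright; this point is its centre, 32 mm above its underside. z is up along its axis. The two shakers are alike.
- shaker_b_c (a point): the second steel salt shaker, a closed cylinder 44 mm in diameter and 64 mm tall with a darker bevelled cap (cap top 28 mm across) with small dark holes, about 140 g, standing upright; this point is its centre, 32 mm above its underside. z is up along its axis. The two shakers are alike.
- timer_c (a point): kitchen timer, a flat white plastic block 70 mm (its x) by 50 mm (its y) by 26 mm high, about 90 g, lying on its back with the display and three buttons up; this point is its centre, 13 mm above its underside. Grip it across the 50 mm width.
- tray: grey rectangular plastic tray, fixed to the counter, 130 mm (its x) by 170 mm (its y, the long side) outside; floor 4 mm thick, 4 mm wide rim whose top is 9 mm above the counter. Origin at its centre on the counter. The cups' place: there is room for two side by side along y.
- round_tray: round wooden tray, fixed, 172 mm outer diameter; floor 4 mm thick, 5 mm wide rim whose top is 9 mm above the counter (inner radius about 80 mm). Origin at its centre on the counter. The shakers' place.
- mat: black rubber mat, fixed, 110 mm (its x, the long side) by 90 mm (its y), 4 mm thick, flat without a rim. Origin at its centre on the counter. The timer's place.
- oil_bottle: bystander: amber glass oil bottle, 64 mm in diameter, 190 mm tall, standing at the left edge of the work; origin at the centre of its underside. Not to be moved.
- spoon_jar: bystander: steel jar, 76 mm in diameter and 100 mm tall, with spoons standing in it up to 195 mm, at the right edge of the work; origin at the centre of its underside. Not to be moved.
There are look-alikes about, which are no part of the job. Of the things that look like the part that bears timer_c, take the one that is farthest from the robot's base at the start.

How it is judged:
At the end, for the whole second after the job is handed in: Cups stand on the rectangular tray's floor (centres within 36 mm along its x, 56 mm along y), shakers on the round tray's floor (within 62 mm of its centre), all within 7 degrees of upright; timer flat on the mat, within 20 mm of centre on each axis and 15 degrees of square; all released, at rest (x of cup_a_c in the frame of tray between -0.036 and 0.036 m and y of cup_a_c in the frame of tray between -0.056 and 0.056 m and z of cup_a_c in the frame of tray between 0.02 and 0.038 m and angle between each of cup_a_c, cup_b_c, shaker_a_c, shaker_b_c, timer_c's own z axis and vertical below 0.12 rad and x of cup_b_c in the frame of tray between -0.036 and 0.036 m and y of cup_b_c in the frame of tray between -0.056 and 0.056 m and z of cup_b_c in the frame of tray between 0.02 and 0.038 m and horizontal distance between each of shaker_a_c, shaker_b_c and round_tray below 0.062 m and z of shaker_a_c in the frame of round_tray between 0.028 and 0.045 m and z of shaker_b_c in the frame of round_tray between 0.028 and 0.045 m and x of timer_c in the frame of mat between -0.02 and 0.02 m and y of timer_c in the frame of mat between -0.02 and 0.02 m and z of timer_c in the frame of mat below 0.025 m and angle between the x axis of timer_c and the x axis of mat, either way round below 0.26 rad and linear speed of each of cup_a, cup_b, shaker_a, shaker_b, timer below 0.02 m/s); the robot touches nothing.
It fails at once if a cup or a shaker is knocked over (angle between any of cup_a_c, cup_b_c, shaker_a_c, shaker_b_c's own z axis and vertical above 0.8 rad).
It fails at once if the oil bottle or the spoon jar is moved by more than 25 mm or tipped over (distance of any of oil_bottle, spoon_jar from where it was at the start of the episode above 0.025 m or angle between any of oil_bottle, spoon_jar's own z axis and vertical above 0.5 rad).
It also fails if it takes over 120 s, if anything falls off the work surface, if the arm or the gripper's body presses on something with over 40 N, if the wrist force passes 120 N, or if a joint passes its speed limit or range.

## Working session

There is one attempt and no reset: what is moved stays moved. The work goes in short steps, Python scripts to look and compute and a shell command to move; the robot and the scene stay as the last step left them, time stands still between calls to the robot, and variables do not carry over. Pictures are saved under pics/ and viewed, at most 14 in all, crops included, and the job is handed in when it is done.

```bash
mkdir -p pics; python3 - <<'E'
from plant import arm
import cv2
s=arm.state();print(s)
for n in("scene","top"):
    c=arm.capture(n);cv2.imwrite(f"pics/{n}0.png",c["frame"])
    print(n,c["mtx"].tolist(),c["R"].tolist(),c["t"].tolist())
E
```

```text
{'t': 0.0, 'joint_pos': array([-1.40430054e+00,  2.63510327e-01, -4.89446491e-02,  1.25939047e+00,
        2.57468249e-05,  1.41548459e+00]), 'qvel': array([-0.00028646, -0.00067906,  0.00059293, -0.00071456, -0.00028379,
       -0.00048804]), 'joint_torque': array([ 3.76397307e-03, -6.37608576e+01,  3.84571052e+01,  1.33370372e-02,
        1.69016903e-04, -1.64720131e-06]), 'tcp_pos': array([ 0.16599815, -0.49777645,  0.23082879]), 'ee_rot': array([ 9.87082760e-01,  1.60210330e-01,  9.93988152e-06, -5.24622192e-04]), 'ft_force': array([-0.92373464,  0.21210261,  0.1800224 ]), 'torque': array([-0.01755214,  0.06070432, -0.02020884]), 'grip_force': 0.0, 'width': 0.08538226766284435}
scene [[374.0494115195077, 0.0, 255.28816830096747], [0.0, 374.0494115195077, 194.5141636406329], [0.0, 0.0, 1.0]] [[-0.8125886560449231, 0.5827873776826987, 0.007651697904988245], [0.39628390330185514, 0.5620758210598306, -0.7259682082321259], [-0.42738594273905617, -0.5868812859460089, -0.6876856928535067]] [0.3430742840745418, -0.14736513297071588, 1.2660159231450625]
top [[442.808986646191, 0.0, 257.04605255524575], [0.0, 442.808986646191, 196.08660407788628], [0.0, 0.0, 1.0]] [[0.014313289540028688, -0.999890326122721, -0.0038033496740106625], [-0.997818630343376, -0.014038271146380827, -0.06450509966576203], [0.06444463268738906, 0.004718333330762685, -0.9979101295449242]] [0.007017960723643712, 0.42367937359611085, 1.3750338227357917]
```

View pics/scene0.png

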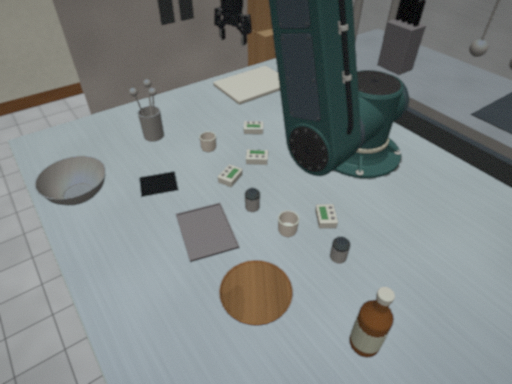

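View pics/top0.png

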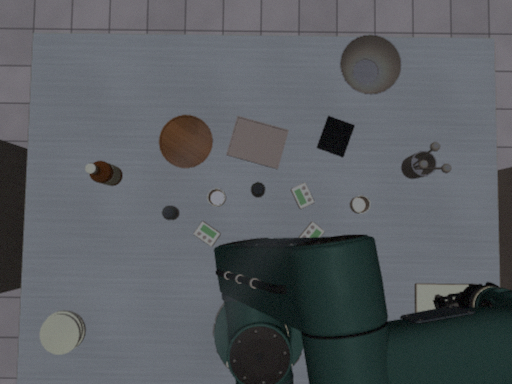

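The scene shows four timers: (327,215), (230,176), (257,157) and (253,127). In the top view, the cups are at (217,198) and (360,205), and the shakers at (258,189) and (171,213). The rectangular tray is at (257,142), the round tray at (186,141), and the mat at (336,137). Next I'll measure all of these.

```bash
cat > h.py <<'E'
import numpy as np,cv2
from scipy.spatial.transform import Rotation as Ro
from plant import arm
def ray(c,px,z):
    R,t=np.array(c["R"]),np.array(c["t"]).ravel()
    d=R.T@np.linalg.inv(c["mtx"])@np.array([px[0],px[1],1.]); o=-R.T@t
    return (o+d*(z-o[2])/d[2])
def wrist():
    s=arm.state();c=arm.capture("wrist");T=np.eye(4);T[:3,:3]=Ro.from_quat(s["ee_rot"]).as_matrix();T[:3,3]=s["tcp_pos"]
    W=np.linalg.inv(T@np.array(c["T_tool_cam"]));c["R"],c["t"]=W[:3,:3],W[:3,3];return c,s
E
python3 - <<'E'
from h import *
c=arm.capture("top");f=c["frame"]
lab=cv2.cvtColor(f,cv2.COLOR_BGR2LAB).astype(float)
def seg(u,v,r,z,th=12):
    w=lab[v-r:v+r+1,u-r:u+r+1]; bg=np.median(np.vstack([w[0],w[-1],w[:,0],w[:,-1]]),0)
    m=(np.linalg.norm(w-bg,axis=2)>th).astype(np.uint8)
    cs=max(cv2.findContours(m,0,1)[0],key=cv2.contourArea)
    P=np.array([ray(c,p+[u-r,v-r],z)[:2] for p in cs[:,0]],np.float32)
    (x,y),(a,b),an=cv2.minAreaRect(P)
    if a<b: an+=90
    return round(x,3),round(y,3),round(a,3),round(b,3),"long-axis deg",round((an+90)%180-90,1),"dist",round(np.hypot(x,y),3)
for n,a in dict(tray=(257,142,40,.009),round=(186,141,33,.009),mat=(336,137,26,.004),cup1=(217,198,14,.05),cup2=(360,205,14,.05),shA=(258,189,12,.064),shB=(171,213,12,.064),t1=(302,195,17,.026),t2=(207,233,16,.026)).items(): print(n,seg(*a))
sc=arm.capture("scene")
for p in[(327,212),(230,174),(257,155),(253,126)]:
    q=ray(sc,p,.026);print("timer",p,q.round(3),np.hypot(*q[:2]).round(3))
for n,p in dict(bottle=(110,174),jar=(415,165)).items(): print(n,ray(c,p,.1).round(3))
w=arm.capture("wrist");print(w["mtx"],w["T_tool_cam"])
E
```

```text
tray (0.595, 0.016, 0.169, 0.133, 'long-axis deg', 75.0, 'dist', np.float64(0.595))
round (0.596, 0.243, 0.17, 0.173, 'long-axis deg', -43.8, 'dist', np.float64(0.644))
mat (0.619, -0.233, 0.094, 0.114, 'long-axis deg', -19.4, 'dist', np.float64(0.662))
cup1 (0.413, 0.138, 0.055, 0.051, 'long-axis deg', 40.7, 'dist', np.float64(0.435))
cup2 (0.401, -0.298, 0.054, 0.06, 'long-axis deg', -56.1, 'dist', np.float64(0.5))
shA (0.441, 0.011, 0.047, 0.045, 'long-axis deg', 45.8, 'dist', np.float64(0.441))
shB (0.367, 0.275, 0.045, 0.054, 'long-axis deg', -89.2, 'dist', np.float64(0.458))
t1 (0.426, -0.128, 0.072, 0.056, 'long-axis deg', 27.1, 'dist', np.float64(0.444))
t2 (0.305, 0.165, 0.071, 0.051, 'long-axis deg', 57.3, 'dist', np.float64(0.347))
timer (327, 212) [0.302 0.168 0.026] 0.345
timer (230, 174) [ 0.431 -0.119  0.026] 0.448
timer (257, 155) [ 0.309 -0.148  0.026] 0.343
timer (253, 126) [ 0.222 -0.293  0.026] 0.368
bottle [0.477 0.448 0.1  ]
jar [ 0.516 -0.452  0.1  ]
[[314.75988266   0.         248.20306819]
 [  0.         314.75988266 192.53284112]
 [  0.           0.           1.        ]] [[ 2.99609744e-04 -9.58750842e-01 -2.84247663e-01  7.27658931e-02]
 [ 9.99999954e-01  2.72186847e-04  1.35974245e-04  1.15121860e-06]
 [-5.29969468e-05 -2.84247691e-01  9.58750879e-01 -1.43058479e-01]
 [ 0.00000000e+00  0.00000000e+00  0.00000000e+00  1.00000000e+00]]
```

Rough positions are found. Timer t1, at about (0.43, -0.13), is the farthest from the base, so that's the one to move. I'll turn the wrist so the gripper lines up with the timer and the mat.

```bash
cat >> h.py <<'E'
def phi():
    x=Ro.from_quat(arm.state()["ee_rot"]).as_matrix()[:,0];return np.degrees(np.arctan2(x[1],x[0]))%360
def need(xyz,ph=None):
    "shift along tool axes (after the turn) and turn about tool z, to reach xyz / heading ph"
    s=arm.state();p=phi();q=p if ph is None else ph
    a=np.radians(q);d=np.array(xyz)-s["tcp_pos"]
    print("pos",s["tcp_pos"].round(4),"phi",round(p,1),"offset mm",(1e3*np.array([d@[np.cos(a),np.sin(a),0],d@[np.sin(a),-np.cos(a),0],-d[2]])).round(1),"turn",round(-((q-p+180)%360-180),1))
def wseg(xy,r,z,name=None,th=25,show=True):
    "segment the thing nearest world xy in the wrist view, on the plane z"
    c,s=wrist();f=c["frame"];X=c["R"]@np.array([*xy,z])+c["t"];u=(c["mtx"]@X/X[2])[:2].astype(int)
    if name: cv2.imwrite(f"pics/{name}.png",f)
    return c,u
E
python3 -m inch '{"offset":[[0,0,0],[0,0,0],[0,0,0],[0,0,0],[0,0,0],[0,0,0],[0,0,0],[0,0,0],[0,0,0],[0,0,0],[0,0,0],[0,0,0],[0,0,0],[0,0,0],[0,0,0],[0,0,0],[0,0,0],[0,0,0],[0,0,0],[0,0,0]],"turn":[[0,0,-8.5],[0,0,-8.5],[0,0,-8.5],[0,0,-8.5],[0,0,-8.5],[0,0,-8.5],[0,0,-8.5],[0,0,-8.5],[0,0,-8.5],[0,0,-8.5],[0,0,-8.5],[0,0,-8.5],[0,0,-8.5],[0,0,-8.5],[0,0,-8.5],[0,0,-8.5],[0,0,-8.5],[0,0,-8.5],[0,0,-8.5],[0,0,-8.5]],"hand":[0.085,0.085,0.085,0.085,0.085,0.085,0.085,0.085,0.085,0.085,0.085,0.085,0.085,0.085,0.085,0.085,0.085,0.085,0.085,0.085]}'
python3 -c "
from h import *
need((.426,-.128,.2),204)"
```

```text
t: 2.25
tcp_pos: [0.166, -0.498, 0.2312]
ee_rot: [-0.077, 0.997, 0.0, 0.0]
ft_force: [0.4, 0.0, 0.4]
width: 0.085
grip_force: 0.0
pos [ 0.166  -0.498   0.2312] phi 188.8 offset mm [-388.   232.3   31.2] turn -15.2
```

```bash

python3 -m inch '{"offset":[[0,0,0],[0,0,0],[-0.030,0.018,0.002],[-0.030,0.018,0.002],[-0.030,0.018,0.002],[-0.030,0.018,0.002],[-0.030,0.018,0.002],[-0.030,0.018,0.002],[-0.030,0.018,0.002],[-0.030,0.018,0.002],[-0.030,0.018,0.002],[-0.030,0.018,0.002],[-0.030,0.018,0.002],[-0.030,0.018,0.002],[-0.030,0.018,0.002],[0,0,0]],"turn":[[0,0,-7.6],[0,0,-7.6],[0,0,0],[0,0,0],[0,0,0],[0,0,0],[0,0,0],[0,0,0],[0,0,0],[0,0,0],[0,0,0],[0,0,0],[0,0,0],[0,0,0],[0,0,0],[0,0,0]],"hand":[0.085,0.085,0.085,0.085,0.085,0.085,0.085,0.085,0.085,0.085,0.085,0.085,0.085,0.085,0.085,0.085]}'
python3 -c "
from h import *
c,u=wseg((.426,-.128),0,.026,'w1');print(u)
t=arm.capture('top');cv2.imwrite('pics/top1.png',t['frame'])"
```

```text
t: 3.85
tcp_pos: [0.4308, -0.1247, 0.205]
ee_rot: [-0.207, 0.978, 0.0, 0.0]
ft_force: [-0.3, -0.1, -0.3]
width: 0.085
grip_force: 0.0
[247 165]
```

View pics/w1.png

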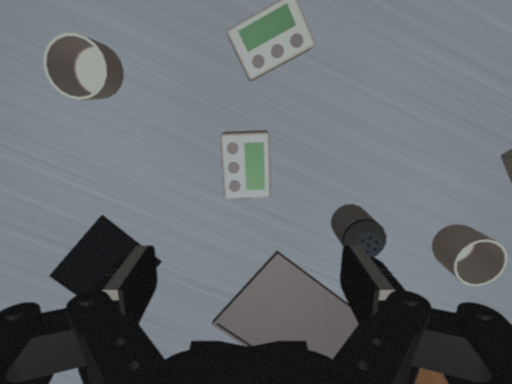

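This wrist view shows the timer at (246,165), almost square to the gripper. Shaker A's cap is at (369,240) and the cup mouths are at (76,66) and (480,262).

```bash
cat >> h.py <<'E'
def rect(c,u,r,z,th=150,inv=False):
    g=cv2.cvtColor(c["frame"],cv2.COLOR_BGR2GRAY);x0,y0=max(u[0]-r,0),max(u[1]-r,0);w=g[y0:u[1]+r,x0:u[0]+r]
    m=((w<th) if inv else (w>th)).astype(np.uint8)
    cs=max(cv2.findContours(m,0,1)[0],key=cv2.contourArea)
    P=np.array([ray(c,p+[x0,y0],z)[:2] for p in cs[:,0]],np.float32)
    (x,y),(a,b),an=cv2.minAreaRect(P);an+=90*(a<b)
    print("rect",np.round([x,y,a,b],4),"long axis",round((an+90)%180-90,1));return x,y,an
E
python3 - <<'E'
from h import *
c,s=wrist();g=cv2.cvtColor(c["frame"],cv2.COLOR_BGR2GRAY)
print("counter",g[150,150],"timer",g[140,250],g[195,240])
x,y,an=rect(c,(246,165),45,.026,th=int((int(g[150,150])+int(g[136,250]))/2))
need((x,y,.003),an%180+180)
for n,p,z in(("cup2",(76,66),.05),("cup1",(480,262),.05),("shA",(369,240),.064)):print(n,ray(c,p,z).round(3))
t=arm.capture("top")
gt=cv2.cvtColor(t["frame"],cv2.COLOR_BGR2GRAY);print(gt[137,336],gt[137,365])
rect(t,(336,137),28,.004,th=60,inv=True)
E
```

```text
counter 131 timer 162 159
rect [ 0.4282 -0.1286  0.0685  0.048 ] long axis 26.5
pos [ 0.4293 -0.1275  0.2052] phi 203.7 offset mm [  1.5  -0.6 202.2] turn -2.8
cup2 [ 0.399 -0.306  0.05 ]
cup1 [0.416 0.135 0.05 ]
shA [0.438 0.007 0.064]
35 114
rect [ 0.6068 -0.2335  0.1543  0.1749] long axis -89.2
```

```bash

python3 -m inch '{"offset":[[0.0015,-0.0005,0.03],[0,0,0.04],[0,0,0.04],[0,0,0.04],[0,0,0.02],[0,0,0.02],[0,0,0.01],[0,0,0],[0,0,0],[0,0,0],[0,0,0],[0,0,0],[0,0,0],[0,0,0]],"turn":[[0,0,-2.8],[0,0,0],[0,0,0],[0,0,0],[0,0,0],[0,0,0],[0,0,0],[0,0,0],[0,0,0],[0,0,0],[0,0,0],[0,0,0],[0,0,0],[0,0,0]],"hand":[0.085,0.085,0.085,0.085,0.085,0.085,0.085,0.085,0.03,0.03,0.03,0.03,0.03,0.03]}' 40
python3 -m inch '{"offset":[[0,0,0],[0,0,-0.02],[0,0,-0.04],[0,0,-0.04],[0,0,0]],"turn":[[0,0,0],[0,0,0],[0,0,0],[0,0,0],[0,0,0]],"hand":[0.03,0.03,0.03,0.03,0.03]}' 
python3 -c "
from h import *
need((.619,-.233,.15),161)"
```

```text
t: 5.45
tcp_pos: [0.4289, -0.1287, 0.0063]
ee_rot: [-0.229, 0.974, -0.001, 0.001]
ft_force: [-1.9, -1.8, 9.3]
width: 0.0491
grip_force: 40.2
t: 5.95
tcp_pos: [0.4305, -0.1294, 0.11]
ee_rot: [-0.229, 0.973, -0.002, 0.003]
ft_force: [0.2, -0.8, -1.7]
width: 0.0491
grip_force: 43.2
pos [ 0.4305 -0.1294  0.11  ] phi 206.4 offset mm [-211.9  -36.6  -40. ] turn 45.4
```

```bash

python3 -m inch '{"offset":[[0,0,-0.01],[0,0,-0.01],[0,0,-0.01],[0,0,-0.01],[0,0,0],[0,0,0],[-0.035,-0.006,0],[-0.035,-0.006,0],[-0.035,-0.006,0],[-0.035,-0.006,0],[-0.035,-0.006,0],[-0.035,-0.006,0],[0,0,0],[0,0,0]],"turn":[[0,0,7.6],[0,0,7.6],[0,0,7.6],[0,0,7.6],[0,0,7.6],[0,0,7.6],[0,0,0],[0,0,0],[0,0,0],[0,0,0],[0,0,0],[0,0,0],[0,0,0],[0,0,0]],"hand":[0.03,0.03,0.03,0.03,0.03,0.03,0.03,0.03,0.03,0.03,0.03,0.03,0.03,0.03]}' 
python3 -c "
from h import *
c,u=wseg((.619,-.233),0,.004,'w2');print(u);need((.619,-.233,.01),161)"
```

```text
t: 7.35
tcp_pos: [0.6148, -0.2313, 0.1444]
ee_rot: [0.166, 0.986, 0.0, -0.001]
ft_force: [-0.4, 0.3, -1.5]
width: 0.049
grip_force: 43.2
[247 184]
pos [ 0.6143 -0.231   0.1449] phi 160.8 offset mm [ -5.1  -0.4 134.9] turn -0.2
```

View pics/w2.png

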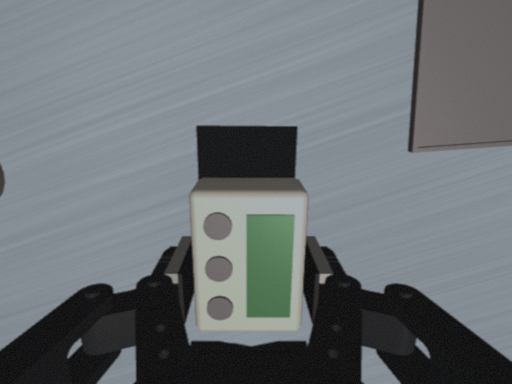

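The mat's near edge runs from (197,126) to (298,127), square to the held timer. I'll work out the mat centre from that edge.

```bash

python3 -c "
from h import *
c,s=wrist();a=ray(c,(197,126),.004);b=ray(c,(298,127),.004);d=(b-a)/np.linalg.norm(b-a)
x=np.array([-d[1],d[0],0]);x*=np.sign(x[0]);m=(a+b)/2+.055*x
print(np.linalg.norm(b-a),m,np.degrees(np.arctan2(x[1],x[0])));need((m[0],m[1],.010),np.degrees(np.arctan2(x[1],x[0]))+180)"
```

```text
0.08947893377268483 [ 0.6198077  -0.23375816  0.004     ] -19.69905796358039
pos [ 0.6142 -0.2308  0.1452] phi 160.8 offset mm [ -6.3  -0.9 135.2] turn 0.5
```

```bash

python3 -m inch '{"offset":[[-0.006,-0.001,0.03],[0,0,0.03],[0,0,0.03],[0,0,0.02],[0,0,0.014],[0,0,0.007],[0,0,0.003],[0,0,0],[0,0,0],[0,0,0],[0,0,0],[0,0,0],[0,0,-0.02],[0,0,-0.04],[0,0,-0.04],[0,0,-0.04],[0,0,0]],"turn":[[0,0,0.5],[0,0,0],[0,0,0],[0,0,0],[0,0,0],[0,0,0],[0,0,0],[0,0,0],[0,0,0],[0,0,0],[0,0,0],[0,0,0],[0,0,0],[0,0,0],[0,0,0],[0,0,0],[0,0,0]],"hand":[0.03,0.03,0.03,0.03,0.03,0.03,0.03,0.03,0.075,0.075,0.075,0.075,0.075,0.085,0.085,0.085,0.085]}' 
python3 -c "
from h import *
need((.399,-.300,.16),161)"
```

```text
t: 9.15
tcp_pos: [0.6222, -0.2352, 0.1569]
ee_rot: [0.171, 0.985, -0.001, 0.004]
ft_force: [0.5, 0.5, -0.6]
width: 0.0854
grip_force: 0.0
pos [ 0.6222 -0.2352  0.1569] phi 160.3 offset mm [ 189.9 -133.9   -3.1] turn -0.7
```

```bash

python3 -m inch '{"offset":[[0.027,-0.019,0],[0.027,-0.019,0],[0.027,-0.019,0],[0.027,-0.019,0],[0.027,-0.019,0],[0.027,-0.019,0],[0.027,-0.019,0],[0,0,0],[0,0,0]],"turn":[[0,0,0],[0,0,0],[0,0,0],[0,0,0],[0,0,0],[0,0,0],[0,0,0],[0,0,0],[0,0,0]],"hand":[0.085,0.085,0.085,0.085,0.085,0.085,0.085,0.085,0.085]}' 
python3 -c "
from h import *
c,u=wseg((.399,-.302),0,.05,'w3');print(u,phi())
t=arm.capture('top');f=t['frame'];cv2.imwrite('pics/t3.png',cv2.resize(f[90:250,130:430],None,fx=2.6,fy=2.6))"
```

```text
t: 10.05
tcp_pos: [0.3972, -0.296, 0.1512]
ee_rot: [0.171, 0.985, 0.0, 0.0]
ft_force: [-0.0, 1.5, 0.3]
width: 0.0851
grip_force: 0.0
[241 196] 160.31699762292263
```

View pics/w3.png

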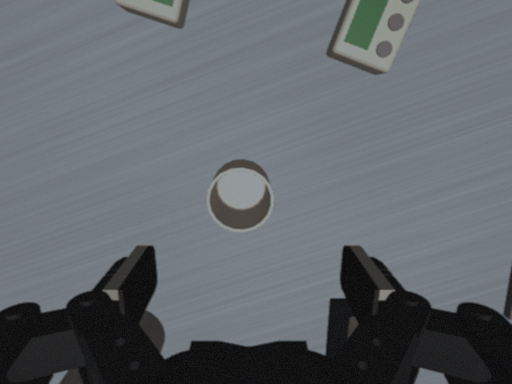

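View pics/t3.png

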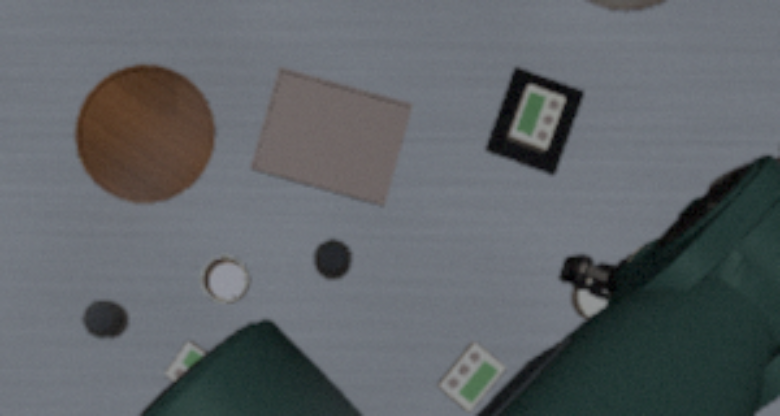

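The timer lies centred and square on the mat. The cup mouth is at (240,199) in the wrist view. The tray's corners in the crop are at (281,69), (411,103), (383,206) and (252,168).

```bash

python3 -c "
from h import *
c,s=wrist();p=ray(c,(240,199),.05);print(p);need((p[0],p[1],.016))
t=arm.capture('top')
P=np.array([ray(t,(130+u/2.6,90+v/2.6),.009) for u,v in((281,69),(411,103),(383,206),(252,168))])
l=P[0]-P[1]+P[3]-P[2];l/=np.linalg.norm(l);m=P.mean(0);print('tray',m,np.degrees(np.arctan2(l[1],l[0])),np.linalg.norm(P-np.roll(P,1,0),axis=1))
for k in(-.041,.041):print(m+k*l)
Q=np.array([ray(t,(130+u/2.6,90+v/2.6),.009) for u,v in((76,134),(215,134),(146,65),(146,203))]);print('round',Q.mean(0))
"
```

```text
[ 0.40156179 -0.30386588  0.05      ]
pos [ 0.3982 -0.2958  0.1511] phi 160.4 offset mm [ -5.9  -6.5 135.1] turn -0.0
tray [0.59435819 0.0137973  0.009     ] 75.21765700428331 [0.12712984 0.16450509 0.13122924 0.16607641]
[ 0.58389713 -0.02584568  0.009     ]
[0.60481925 0.05344029 0.009     ]
round [0.59431627 0.24084588 0.009     ]
```

```bash

python3 -m inch '{"offset":[[-0.006,-0.0065,0.03],[0,0,0.03],[0,0,0.03],[0,0,0.02],[0,0,0.015],[0,0,0.01],[0,0,0],[0,0,0],[0,0,0],[0,0,0],[0,0,0],[0,0,0],[0,0,0]],"turn":[[0,0,0],[0,0,0],[0,0,0],[0,0,0],[0,0,0],[0,0,0],[0,0,0],[0,0,0],[0,0,0],[0,0,0],[0,0,0],[0,0,0],[0,0,0]],"hand":[0.085,0.085,0.085,0.085,0.085,0.085,0.085,0.03,0.03,0.03,0.03,0.03,0.03]}' 35
python3 -m inch '{"offset":[[0,0,-0.01],[0,0,-0.02],[0,0,-0.03],[0,0,-0.03],[0,0,-0.02],[0,0,-0.01],[0,0,0],[0,0,0],[0,0,0],[0,0,0],[0,0,0],[0,0,0],[0,0,0],[0,0,0],[0,0,0]],"turn":[[0,0,0],[0,0,0],[0,0,0],[0,0,-8.5],[0,0,-8.5],[0,0,-8.5],[0,0,-8.5],[0,0,-8.5],[0,0,-8.5],[0,0,-8.5],[0,0,-8.5],[0,0,-8.5],[0,0,-8.5],[0,0,-8.5],[0,0,-1.3]],"hand":[0.03,0.03,0.03,0.03,0.03,0.03,0.03,0.03,0.03,0.03,0.03,0.03,0.03,0.03,0.03]}' 
python3 -c "
from h import *
need((.584,-.026,.12),255.2)"
```

```text
t: 11.55
tcp_pos: [0.4015, -0.3044, 0.0173]
ee_rot: [0.171, 0.985, -0.0, 0.001]
ft_force: [-0.1, 0.9, 7.0]
width: 0.0557
grip_force: 35.7
t: 13.05
tcp_pos: [0.4009, -0.304, 0.1372]
ee_rot: [-0.611, 0.792, -0.0, 0.0]
ft_force: [-0.7, -0.2, -1.8]
width: 0.0554
grip_force: 37.5
pos [ 0.4009 -0.304   0.1372] phi 255.3 offset mm [-315.6 -106.    17.2] turn 0.1
```

```bash

python3 -m inch '{"offset":[[-0.035,-0.0118,0.002],[-0.035,-0.0118,0.002],[-0.035,-0.0118,0.002],[-0.035,-0.0118,0.002],[-0.035,-0.0118,0.002],[-0.035,-0.0118,0.002],[-0.035,-0.0118,0.002],[-0.035,-0.0118,0.002],[-0.035,-0.0118,0.002],[0,0,0],[0,0,0],[0,0,0]],"turn":[[0,0,0],[0,0,0],[0,0,0],[0,0,0],[0,0,0],[0,0,0],[0,0,0],[0,0,0],[0,0,0],[0,0,0],[0,0,0],[0,0,0]],"hand":[0.03,0.03,0.03,0.03,0.03,0.03,0.03,0.03,0.03,0.03,0.03,0.03]}' 
python3 -c "
from h import *
need((.584,-.026,.021),255.2)
c,u=wseg((.594,.014),0,.009,'w4');print(u)"
```

```text
t: 14.25
tcp_pos: [0.584, -0.0273, 0.1186]
ee_rot: [-0.609, 0.793, -0.0, -0.0]
ft_force: [0.4, -0.7, -1.6]
width: 0.0556
grip_force: 37.6
pos [ 0.584  -0.0273  0.1186] phi 255.0 offset mm [-1.3  0.3 97.6] turn -0.2
[249 236]
```

View pics/w4.png

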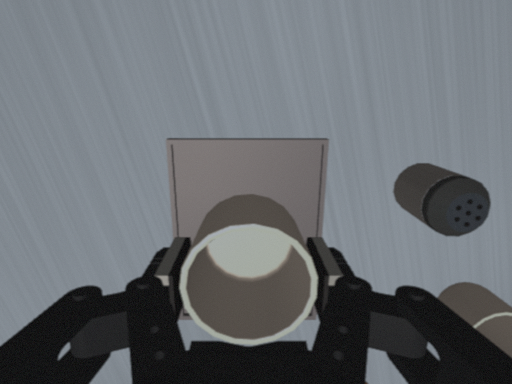

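The tray is square to the cup and centred under it, with its near edge at row 139. I'll lower the cup and release it.

```bash

python3 -m inch '{"offset":[[-0.001,0,0.03],[0,0,0.03],[0,0,0.02],[0,0,0.01],[0,0,0.005],[0,0,0.002],[0,0,0],[0,0,0],[0,0,0],[0,0,0],[0,0,0],[0,0,-0.02],[0,0,-0.04],[0,0,-0.04],[0,0,-0.04],[0,0,0]],"turn":[[0,0,0],[0,0,0],[0,0,0],[0,0,0],[0,0,0],[0,0,0],[0,0,0],[0,0,0],[0,0,0],[0,0,0],[0,0,0],[0,0,0],[0,0,0],[0,0,0],[0,0,0],[0,0,0]],"hand":[0.03,0.03,0.03,0.03,0.03,0.03,0.03,0.072,0.072,0.072,0.072,0.072,0.072,0.08,0.085,0.085]}' 
python3 -c "
from h import *
need((.416,.136,.16),255.2)"
```

```text
t: 15.9
tcp_pos: [0.5868, -0.0262, 0.1664]
ee_rot: [-0.61, 0.793, -0.003, 0.003]
ft_force: [0.8, -0.1, -1.0]
width: 0.0848
grip_force: 0.0
pos [ 0.5868 -0.0262  0.1664] phi 255.1 offset mm [-113.1  206.6    6.4] turn -0.1
```

```bash

python3 -m inch '{"offset":[[-0.019,0.0345,0.001],[-0.019,0.0345,0.001],[-0.019,0.0345,0.001],[-0.019,0.0345,0.001],[-0.019,0.0345,0.001],[-0.019,0.0345,0.001],[0,0,0],[0,0,0],[0,0,0]],"turn":[[0,0,0],[0,0,0],[0,0,0],[0,0,0],[0,0,0],[0,0,0],[0,0,0],[0,0,0],[0,0,0]],"hand":[0.085,0.085,0.085,0.085,0.085,0.085,0.085,0.085,0.085]}' 
python3 -c "
from h import *
c,u=wseg((.416,.136),0,.05,'w5');print(u)
need((.416,.136,.016),255.2)"
```

```text
t: 16.8
tcp_pos: [0.4144, 0.1371, 0.1552]
ee_rot: [-0.61, 0.793, -0.0, 0.0]
ft_force: [0.7, 0.3, -1.6]
width: 0.0848
grip_force: 0.0
[246 189]
pos [0.4146 0.137  0.1551] phi 255.1 offset mm [  0.6  -1.6 139.1] turn -0.1
```

View pics/w5.png

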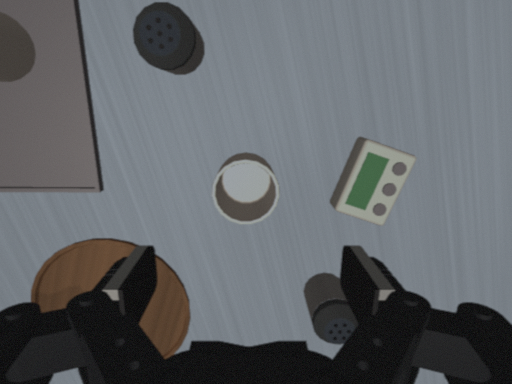

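The cup mouth is at (246,190), where I predicted it. The shaker caps are at (165,36) and (335,322).

```bash

python3 -m inch '{"offset":[[0,-0.001,0.03],[0,0,0.03],[0,0,0.03],[0,0,0.02],[0,0,0.018],[0,0,0.01],[0,0,0],[0,0,0],[0,0,0],[0,0,0],[0,0,0],[0,0,0],[0,0,0]],"turn":[[0,0,0],[0,0,0],[0,0,0],[0,0,0],[0,0,0],[0,0,0],[0,0,0],[0,0,0],[0,0,0],[0,0,0],[0,0,0],[0,0,0],[0,0,0]],"hand":[0.085,0.085,0.085,0.085,0.085,0.085,0.085,0.03,0.03,0.03,0.03,0.03,0.03]}' 35
python3 -m inch '{"offset":[[0,0,-0.01],[0,0,-0.02],[0,0,-0.03],[0,0,-0.03],[0,0,-0.02],[0,0,0]],"turn":[[0,0,0],[0,0,0],[0,0,0],[0,0,0],[0,0,0],[0,0,0]],"hand":[0.03,0.03,0.03,0.03,0.03,0.03]}' 
python3 -c "
from h import *
need((.605,.0535,.12),255.2)"
```

```text
t: 18.15
tcp_pos: [0.4155, 0.1373, 0.0182]
ee_rot: [-0.61, 0.793, -0.0, 0.001]
ft_force: [-0.6, -0.2, 5.2]
width: 0.0539
grip_force: 35.5
t: 18.75
tcp_pos: [0.4161, 0.1374, 0.1303]
ee_rot: [-0.61, 0.793, -0.001, 0.002]
ft_force: [1.4, -0.4, -1.4]
width: 0.0538
grip_force: 37.5
pos [0.4161 0.1374 0.1303] phi 255.1 offset mm [  32.9 -204.    10.3] turn -0.1
```

```bash

python3 -m inch '{"offset":[[0.0055,-0.034,0.001],[0.0055,-0.034,0.001],[0.0055,-0.034,0.001],[0.0055,-0.034,0.001],[0.0055,-0.034,0.001],[0.0055,-0.034,0.001],[0,0,0],[0,0,0],[0,0,0]],"turn":[[0,0,0],[0,0,0],[0,0,0],[0,0,0],[0,0,0],[0,0,0],[0,0,0],[0,0,0],[0,0,0]],"hand":[0.03,0.03,0.03,0.03,0.03,0.03,0.03,0.03,0.03]}' 
python3 -c "
from h import *
need((.605,.0535,.0225),255.2)
c,u=wseg((.594,.014),0,.009,'w6')"
```

```text
t: 19.65
tcp_pos: [0.6025, 0.0533, 0.1209]
ee_rot: [-0.61, 0.793, 0.0, -0.0]
ft_force: [0.1, -0.1, -1.0]
width: 0.0534
grip_force: 37.8
pos [0.6025 0.0533 0.1209] phi 255.2 offset mm [-0.8 -2.4 98.4] turn -0.0
```

View pics/w6.png

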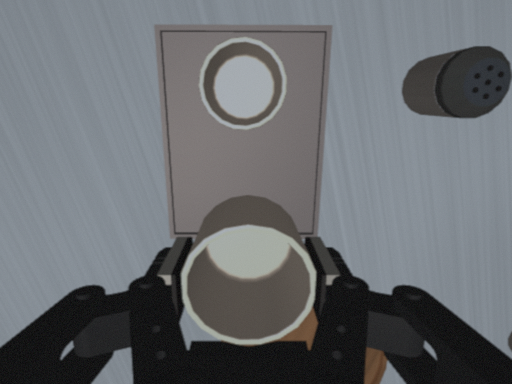

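The first cup stands upright in the tray. This tray's rim shows at rows 27 and 236, so I'll check the drop position against it.

```bash

python3 -c "
from h import *
c,s=wrist()
P=[ray(c,p,.009) for p in((154,27),(332,27),(319,236),(171,236))];m=sum(P)/4;l=(P[3]+P[2]-P[0]-P[1]);l/=np.linalg.norm(l)
x=np.array([l[1],-l[0],0])
print(np.round(P,4),m,np.degrees(np.arctan2(l[1],l[0])))
k=ray(c,(243,83),.054)
for q in(s['tcp_pos'],k):print('tray xy',(q-m)@x,(q-m)@l)"
```

```text
[[ 0.638  -0.0829  0.009 ]
 [ 0.5121 -0.0496  0.009 ]
 [ 0.5536  0.1115  0.009 ]
 [ 0.6797  0.078   0.009 ]] [0.59586664 0.01424238 0.009     ] 75.52348348230862
tray xy -0.0033544622564692364 0.039610635734244524
tray xy -0.00022450219811367806 -0.04228260402208314
```

```bash

python3 -m inch '{"offset":[[-0.001,-0.002,0.03],[0,0,0.03],[0,0,0.02],[0,0,0.01],[0,0,0.006],[0,0,0.002],[0,0,0],[0,0,0],[0,0,0],[0,0,0],[0,0,0],[0,0,-0.02],[0,0,-0.04],[0,0,-0.04],[0,0,-0.04],[0,0,0]],"turn":[[0,0,0],[0,0,0],[0,0,0],[0,0,0],[0,0,0],[0,0,0],[0,0,0],[0,0,0],[0,0,0],[0,0,0],[0,0,0],[0,0,0],[0,0,0],[0,0,0],[0,0,0],[0,0,0]],"hand":[0.03,0.03,0.03,0.03,0.03,0.03,0.03,0.072,0.072,0.072,0.072,0.072,0.072,0.08,0.085,0.085]}' 
python3 -c "
from h import *
need((.438,.008,.16),255.2)"
```

```text
t: 21.35
tcp_pos: [0.6079, 0.0533, 0.1685]
ee_rot: [-0.61, 0.793, -0.003, 0.003]
ft_force: [1.2, 1.0, -0.3]
width: 0.0849
grip_force: 0.0
pos [0.6079 0.0533 0.1685] phi 255.1 offset mm [ 87.2 152.7   8.5] turn -0.1
```

```bash

python3 -m inch '{"offset":[[0.0174,0.0306,0.002],[0.0174,0.0306,0.002],[0.0174,0.0306,0.002],[0.0174,0.0306,0.002],[0.0174,0.0306,0.002],[0,0,0],[0,0,0],[0,0,0]],"turn":[[0,0,0],[0,0,0],[0,0,0],[0,0,0],[0,0,0],[0,0,0],[0,0,0],[0,0,0]],"hand":[0.085,0.085,0.085,0.085,0.085,0.085,0.085,0.085]}' 
python3 -c "
from h import *
c,u=wseg((.438,.008),0,.064,'w7');print(u)
need((.438,.008,.02),255.2)"
```

```text
t: 22.15
tcp_pos: [0.4363, 0.0086, 0.1533]
ee_rot: [-0.61, 0.793, -0.0, 0.0]
ft_force: [-0.6, 0.8, -0.9]
width: 0.0852
grip_force: 0.0
[246 196]
pos [0.4363 0.0086 0.1532] phi 255.2 offset mm [  0.2  -1.8 133.2] turn -0.0
```

View pics/w7.png

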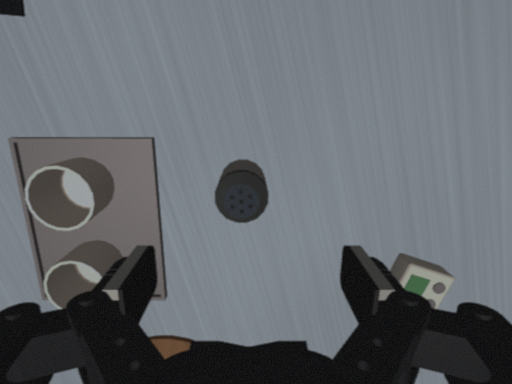

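Shaker A's cap is at (241,199), slightly off my prediction, so I'll correct for that. Both cups stand in the tray.

```bash

python3 -m inch '{"offset":[[-0.002,-0.005,0.03],[0,0,0.03],[0,0,0.03],[0,0,0.02],[0,0,0.014],[0,0,0.01],[0,0,0],[0,0,0],[0,0,0],[0,0,0],[0,0,0],[0,0,0],[0,0,0]],"turn":[[0,0,0],[0,0,0],[0,0,0],[0,0,0],[0,0,0],[0,0,0],[0,0,0],[0,0,0],[0,0,0],[0,0,0],[0,0,0],[0,0,0],[0,0,0]],"hand":[0.085,0.085,0.085,0.085,0.085,0.085,0.085,0.025,0.025,0.025,0.025,0.025,0.025]}' 40
python3 -m inch '{"offset":[[0,0,0],[0,0,-0.01],[0,0,-0.02],[0,0,-0.03],[0,0,-0.03],[0,0,-0.02],[0,0,0]],"turn":[[0,0,0],[0,0,0],[0,0,0],[0,0,0],[0,0,0],[0,0,0],[0,0,0]],"hand":[0.025,0.025,0.025,0.025,0.025,0.025,0.025]}' 
python3 -c "
from h import *
need((.586,.207,.12),255.2)"
```

```text
t: 23.5
tcp_pos: [0.4414, 0.0092, 0.0199]
ee_rot: [-0.61, 0.793, -0.001, 0.001]
ft_force: [0.8, 0.1, 6.1]
width: 0.0426
grip_force: 39.7
t: 24.2
tcp_pos: [0.4421, 0.009, 0.1321]
ee_rot: [-0.61, 0.793, -0.002, 0.002]
ft_force: [-0.0, -0.3, -2.1]
width: 0.0427
grip_force: 40.9
pos [0.4421 0.009  0.1321] phi 255.1 offset mm [-228.2  -88.6   12.1] turn -0.1
```

```bash

python3 -m inch '{"offset":[[-0.0326,-0.0127,0.001],[-0.0326,-0.0127,0.001],[-0.0326,-0.0127,0.001],[-0.0326,-0.0127,0.001],[-0.0326,-0.0127,0.001],[-0.0326,-0.0127,0.001],[-0.0326,-0.0127,0.001],[0,0,0],[0,0,0],[0,0,0]],"turn":[[0,0,0],[0,0,0],[0,0,0],[0,0,0],[0,0,0],[0,0,0],[0,0,0],[0,0,0],[0,0,0],[0,0,0]],"hand":[0.025,0.025,0.025,0.025,0.025,0.025,0.025,0.025,0.025,0.025]}' 
python3 -c "
from h import *
need((.586,.207,.0245),255.2)"
```

```text
t: 25.2
tcp_pos: [0.5846, 0.2064, 0.1218]
ee_rot: [-0.61, 0.793, 0.0, -0.001]
ft_force: [-0.3, -1.4, -1.1]
width: 0.0424
grip_force: 41.0
pos [0.5846 0.2064 0.1218] phi 255.1 offset mm [-1.  -1.2 97.3] turn -0.1
```

```bash

python3 -m inch '{"offset":[[-0.001,-0.001,0.03],[0,0,0.03],[0,0,0.02],[0,0,0.01],[0,0,0.005],[0,0,0.002],[0,0,0],[0,0,0],[0,0,0],[0,0,0],[0,0,0],[0,0,-0.02],[0,0,-0.04],[0,0,-0.04],[0,0,-0.04],[0,0,0]],"turn":[[0,0,0],[0,0,0],[0,0,0],[0,0,0],[0,0,0],[0,0,0],[0,0,0],[0,0,0],[0,0,0],[0,0,0],[0,0,0],[0,0,0],[0,0,0],[0,0,0],[0,0,0],[0,0,0]],"hand":[0.025,0.025,0.025,0.025,0.025,0.025,0.025,0.06,0.06,0.06,0.06,0.06,0.06,0.08,0.085,0.085]}' 
python3 -c "
from h import *
need((.365,.275,.16),255.2)"
```

```text
t: 26.8
tcp_pos: [0.5886, 0.2082, 0.1706]
ee_rot: [-0.61, 0.793, -0.002, 0.003]
ft_force: [-0.1, -0.3, -0.9]
width: 0.0851
grip_force: 0.0
pos [0.5886 0.2082 0.1706] phi 255.1 offset mm [ -7.5 233.2  10.6] turn -0.1
```

```bash

python3 -m inch '{"offset":[[-0.001,0.0333,0.002],[-0.001,0.0333,0.002],[-0.001,0.0333,0.002],[-0.001,0.0333,0.002],[-0.001,0.0333,0.001],[-0.001,0.0333,0.001],[-0.001,0.0333,0],[0,0,0],[0,0,0],[0,0,0]],"turn":[[0,0,0],[0,0,0],[0,0,0],[0,0,0],[0,0,0],[0,0,0],[0,0,0],[0,0,0],[0,0,0],[0,0,0]],"hand":[0.085,0.085,0.085,0.085,0.085,0.085,0.085,0.085,0.085,0.085]}' 
python3 -c "
from h import *
c,u=wseg((.365,.275),0,.064,'w8');print(u)
need((.365,.275,.02),255.2)"
```

```text
t: 27.8
tcp_pos: [0.3637, 0.2742, 0.1551]
ee_rot: [-0.61, 0.793, -0.0, 0.0]
ft_force: [0.3, 0.4, 0.2]
width: 0.0856
grip_force: 0.0
[247 197]
pos [0.3638 0.2741 0.1551] phi 255.1 offset mm [ -1.2  -0.9 135.1] turn -0.1
```

View pics/w8.png

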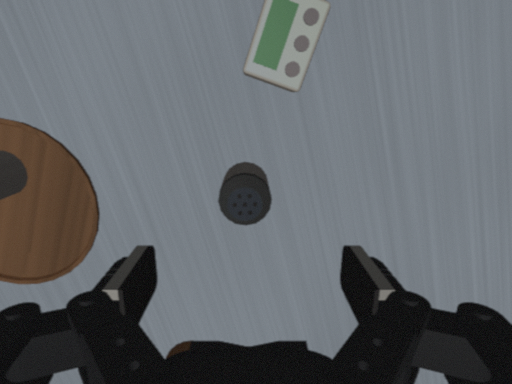

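Shaker B's cap is at (245,201). Next I'll grasp it.

```bash

python3 -m inch '{"offset":[[-0.004,-0.002,0.03],[0,0,0.03],[0,0,0.03],[0,0,0.02],[0,0,0.015],[0,0,0.01],[0,0,0],[0,0,0],[0,0,0],[0,0,0],[0,0,0],[0,0,0],[0,0,0]],"turn":[[0,0,0],[0,0,0],[0,0,0],[0,0,0],[0,0,0],[0,0,0],[0,0,0],[0,0,0],[0,0,0],[0,0,0],[0,0,0],[0,0,0],[0,0,0]],"hand":[0.085,0.085,0.085,0.085,0.085,0.085,0.085,0.025,0.025,0.025,0.025,0.025,0.025]}' 40
python3 -m inch '{"offset":[[0,0,0],[0,0,-0.01],[0,0,-0.02],[0,0,-0.03],[0,0,-0.03],[0,0,-0.03],[0,0,0]],"turn":[[0,0,0],[0,0,0],[0,0,0],[0,0,0],[0,0,0],[0,0,0],[0,0,0]],"hand":[0.025,0.025,0.025,0.025,0.025,0.025,0.025]}' 
python3 -c "
from h import *
need((.604,.277,.13),255.2)"
```

```text
t: 29.15
tcp_pos: [0.3666, 0.2779, 0.021]
ee_rot: [-0.61, 0.793, -0.0, 0.001]
ft_force: [0.1, 0.2, 7.2]
width: 0.0426
grip_force: 39.9
t: 29.85
tcp_pos: [0.3673, 0.2784, 0.1442]
ee_rot: [-0.61, 0.793, -0.0, 0.003]
ft_force: [0.9, -0.0, -0.6]
width: 0.0425
grip_force: 40.8
pos [0.3673 0.2784 0.1442] phi 255.1 offset mm [ -59.1 -229.2   14.2] turn -0.1
```

```bash

python3 -m inch '{"offset":[[-0.0084,-0.0327,0.001],[-0.0084,-0.0327,0.001],[-0.0084,-0.0327,0.001],[-0.0084,-0.0327,0.001],[-0.0084,-0.0327,0.001],[-0.0084,-0.0327,0.001],[-0.0084,-0.0327,0.001],[0,0,0],[0,0,0],[0,0,0]],"turn":[[0,0,0],[0,0,0],[0,0,0],[0,0,0],[0,0,0],[0,0,0],[0,0,0],[0,0,0],[0,0,0],[0,0,0]],"hand":[0.025,0.025,0.025,0.025,0.025,0.025,0.025,0.025,0.025,0.025]}' 
python3 -c "
from h import *
need((.604,.277,.0257),255.2)
wseg((.6,.25),0,.009,'w9')"
```

```text
t: 30.85
tcp_pos: [0.6013, 0.2757, 0.1332]
ee_rot: [-0.61, 0.793, 0.0, -0.0]
ft_force: [-0.7, -0.4, -0.3]
width: 0.0422
grip_force: 41.0
pos [0.6013 0.2757 0.1332] phi 255.2 offset mm [ -1.9  -2.3 107.5] turn -0.0
```

View pics/w9.png

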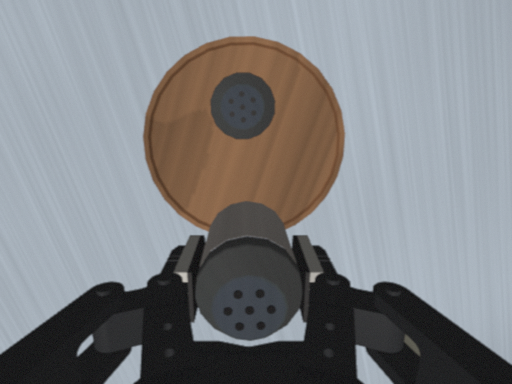

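Shaker A stands on the round tray, whose rim spans columns 144–344 and starts at row 37. I'll check where shaker B would land.

```bash

python3 -c "
from h import *
c,s=wrist()
P=np.array([ray(c,p,.009)[:2] for p in((244,37),(144,136),(344,136),(160,85),(330,85),(215,230),(284,225))])
A=np.c_[2*P,np.ones(len(P))];x=np.linalg.lstsq(A,(P**2).sum(1),rcond=None)[0];m=x[:2]
print(m,np.sqrt(x[2]+m@m),'tcp',s['tcp_pos'][:2]-m,'A',ray(c,(242,105),.068)[:2]-m)"
```

```text
[0.59561407 0.24029798] 0.08332076826920291 tcp [0.00568308 0.03552055] A [-0.00768561 -0.03182755]
```

```bash

python3 -m inch '{"offset":[[-0.001,-0.001,0.03],[0,0,0.03],[0,0,0.02],[0,0,0.018],[0,0,0.007],[0,0,0.002],[0,0,0],[0,0,0],[0,0,0],[0,0,0],[0,0,0],[0,0,-0.02],[0,0,-0.04],[0,0,-0.04],[0,0,-0.04],[0,0,-0.04],[0,0,0]],"turn":[[0,0,0],[0,0,0],[0,0,0],[0,0,0],[0,0,0],[0,0,0],[0,0,0],[0,0,0],[0,0,0],[0,0,0],[0,0,0],[0,0,0],[0,0,0],[0,0,0],[0,0,0],[0,0,0],[0,0,0]],"hand":[0.025,0.025,0.025,0.025,0.025,0.025,0.025,0.06,0.06,0.06,0.06,0.06,0.06,0.06,0.06,0.06,0.06]}' 
python3 -m inch '{"offset":[[0.03,0.03,0],[0.03,0.03,0],[0.03,0.03,0],[0.03,0.03,0],[0.03,0.03,0],[0.03,0.03,0],[0,0,0]],"turn":[[0,0,0],[0,0,0],[0,0,0],[0,0,0],[0,0,0],[0,0,0],[0,0,0]],"hand":[0.06,0.06,0.06,0.06,0.06,0.06,0.06]}'
python3 -c "
from h import *
a=arm.capture('top')['frame'][70:270,80:450];b=arm.capture('scene')['frame'][100:370,130:420]
cv2.imwrite('pics/fin.png',np.hstack([cv2.resize(a,(430,232)),cv2.resize(b,(370,344))[:232]]) if 0 else np.vstack([cv2.resize(a,(555,300)),cv2.resize(b[:160],(555,300))]))"
```

```text
t: 32.65
tcp_pos: [0.6053, 0.277, 0.2119]
ee_rot: [-0.61, 0.793, -0.001, 0.004]
ft_force: [0.5, 0.2, 0.2]
width: 0.0599
grip_force: 0.0
t: 33.35
tcp_pos: [0.3791, 0.1471, 0.2061]
ee_rot: [-0.609, 0.793, 0.0, -0.001]
ft_force: [0.2, 0.8, 0.5]
width: 0.0601
grip_force: 0.0
```

View pics/fin.png

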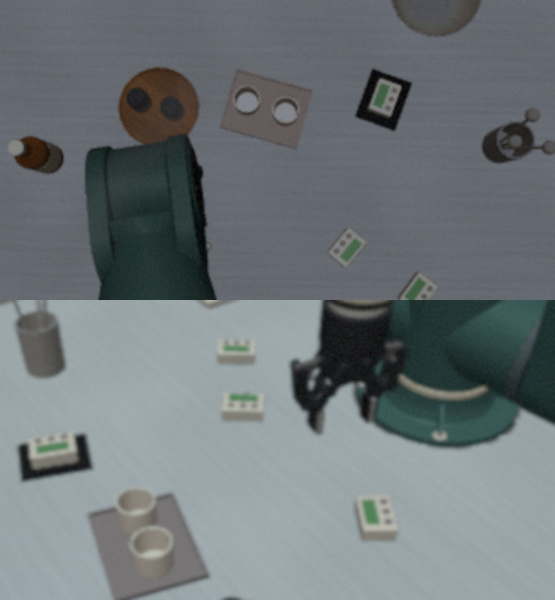

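The cups stand in the tray at (246,100) and (286,110). The shakers stand on the round tray at (139,99) and (173,109), and the timer is square on the mat. The bottle and jar haven't been disturbed.

```bash
python3 -c "
from plant import arm
print(arm.sign_off())"
```

```text
the job is handed in; nothing more can be done
None
```

I handed the job in at about 33 s: both cups are standing in the rectangular tray, both shakers are on the round tray, the timer is face up and square on the mat, and the bottle and jar look undisturbed in the last pictures; the sign-off returned no verdict.

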